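Slide the sample carrier under the inspection bridge

ROBOT

A 6-joint arm with a two-finger parallel gripper is mounted at the origin on a cart in front of the work surface, level with it; the furniture and walls round the work are solid. World frame = base frame: x ahead of the robot, y to its left, z up, the work surface at z = 0. Lengths are in m, angles in rad, forces in N, time in s.
With the tool pointing down it reaches from about 0.425 to 0.95 m from the base axis. Payload 3.5 kg.
Tool frame: the origin (TCP) lies between the finger pads; the fingertips stand 17 mm ahead of it and the grasp point (between the pads) lies 2 mm behind it; z points along the fingers, y is the direction in which the jaws open and shut (so a half turn about z gives the same grasp; the last joint's range is limited). The gripper opens to 85 mm and grips with 20 to 120 N. Pads are 22 mm wide; open, the fingers measure 114 mm over their backs; the gripper's body (76 mm by 85 mm) begins 54 mm behind the grasp point. The pads swing forward as they close: fully open they stand 13 mm farther back than shut.
Start: joints at [-1.343, 0.286, 1.577, -0, 1.279, -0.15], TCP at [0.249, -0.627, 0.248] pointing down, gripper open.
Joint ranges: [-2.77, 2.77], [-0.9, 2.22], [0.21, 2.48], [-1.53, 4.67], [0.24, 2.81], [-2.84, 2.84]. Speed limits (rad/s): [2.79, 2.79, 3.14, 3.14, 3.14, 3.14].

INTERFACE

Orientations are given as a unit quaternion [x, y, z, w].
In Python, from plant import ctrl gives the robot as it stands.
- The arm moves only by the tool carry_out, never from a script. Its argument "commands" is a list of rows, each an object with "delta_pos": the shift along the tool's x, y, z in m, a list of three; "delta_rot": the turn, a rotation vector about the tool's x, y, z in rad, a list of three; "claw": the opening in per cent of the stroke, from 0 (shut) to 100 (fully open). A call has 1 to 8 rows; each row is the pose to reach, as a shift and turn from the pose measured when the call began, along the tool's axes at that moment; what a row does not reach only later rows make up. A row lasts 1/12 s, in which the tool goes at most 41.7 mm and 7.16 degrees, less where a joint would pass 70% of its speed; a pose out of reach is approached as far as the arm can. A call with a gripper value outside its range is refused whole. The fingers move at their own pace and stop on an object; "force" is the grip in N (left out, the last holds). Time passes only in rows, so rows that repeat a pose let the fingers close. It gives the time, the measured TCP pose, the force and the opening at its end, in the units of the state.
- ctrl.get_state(): the state, without advancing time (a new reading comes with each control period).
- ctrl.read_camera(name): name is "scene" or "top"; returns (picture, depth): 400x640x3 uint8, red, green, blue; 400x640 float32, m along the optical axis (not along the pixel's ray), 0 where there is no reading.
- ctrl.camera_info(name): a dict with "fx", "fy", "cx", "cy" (pixels), "rvec" (rotation vector, rad) and "tvec" (3), from world to camera coordinates, as OpenCV has them. Camera axes: x right, y down, z forward; pixel columns grow to the right and rows downward; lengths in m; the calibration is good to about 2 mm. A picture is of the moment at which its call begins. camera_info takes no time and is no camera call.
- ctrl.sign_off(): hands the job in, once; it reports no verdict.
The state is a dict: "time": time; "qpos": joint angles; "dq": joint speeds; "joint_efforts": joint torques, N m; "eef_pos": TCP position; "tcp_rot": TCP orientation; "contact_force": force on the tool from outside, world axes, zero at the start; "wrist_torque": the same for the moment, N m; "opening": opening from 0.0 (shut) to 1.0 (fully open).
Only numpy, scipy, OpenCV 4.12 (cv2) and the standard library are available. Lean on these libraries where they do the work, as an engineer would, in place of code of your own. Each camera call takes 0.05 s, during which the arm holds its last target.

TASK

Push the flat sample carrier across the bench and, nose first, through the open front of the low blue inspection bridge until its nose rests against the brass stop, so that the round green optic lies under the viewing opening. Only push it: keep it flat on the bench all the way, never lifted or tipped. Leave the vial, the lens mount and the steel post that stand beside the bridge where they are.

Things in the scene. Friction and masses are not known exactly. Their poses are not given: they have to be found in the camera images.
- carrier: Loose flat aluminium plate 130 (x) x 60 (y) x 10 mm on the bench, 0.15 to 0.29 kg. Origin at the centre of its underside; x points to the nose (plain end, x = +65 mm), z up. An orange lip 44 mm wide, 8 mm thick stands flush with the tail edge (x = -65 to -57 mm) and reaches 26 mm above the bench. Starts askew and to one side, in front of the bridge, nose roughly towards it.
- optic (a point): Centre of the round green optic, 25 mm across, in a dark ring, let into the carrier's top, 27 mm from the carrier's origin towards the nose (38 mm from the nose edge), 10 mm above the carrier's underside.
- nose (a point): Middle of the carrier's nose edge, 65 mm from the carrier's origin, 5 mm above its underside.
- bridge: Low blue bridge, bolted down. Origin on the bench below the centre of its viewing opening; x is the direction in which the carrier is pushed through, z up. Top plate x = -25 to +25, y = -55 to +55 mm, underside 14 mm and upper face 24 mm above the bench, screw heads to 28 mm. Side walls leave a passage 70 mm wide (y = -35 to +35 mm) and 14 mm high, with rounded front ends at x = -20 mm.
- opening (a point): Centre of the upper rim of the dark collar (48 mm wide, 10 mm high, the bridge's highest part) round the bridge's 34 mm viewing opening; 34 mm above the bench, straight above the bridge's origin. Beware: beyond and to the right of the bridge stands a fixed black box of the room, 262 mm high; its near face runs from world x = 0.61, y = -0.03 m to x = 0.51, y = -0.40 m.
- stop (a point): Middle of the front face of the brass stop bar (12 mm high) across the back of the passage, 6 mm above the bench, at x = +38 mm of the bridge. With the nose on it the optic lies at bridge x = 0, the carrier's origin at x = -27 mm, and the orange lip stays 59 mm in front of the top plate.
- brown_vial: Bystander: brown vial with a screw cap, 23 mm across, 52 mm tall, standing loose beside the bridge. Origin at the centre of its underside.
- lens: Bystander: black lens mount, 21 x 36 x 31 mm, standing loose beside the bridge. Origin at its underside.
- post: Bystander: bright steel post, 13 mm across, 50 mm tall, standing loose beside the bridge. Origin at the centre of its underside.
Not all that is in view belongs to the job. Leave any turquoise look-alike of the carrier alone.

How it is judged:
On the way:
1. the carrier's nose has been pushed in under the bridge plate (x of nose in the frame of bridge above -0.015 m and y of nose in the frame of bridge between -0.006 and 0.006 m).
At the end, for the whole second after the job is handed in: The carrier lies still and flat under the bridge (tilt under 0.03 rad), nose against the stop within 4 mm, the optic within 7 mm of the passage's middle line and the plate in line with the passage within 0.1 rad; the vial, lens mount and post stand within 20 mm of where they began (x of optic in the frame of bridge between -0.004 and 0.004 m and y of optic in the frame of bridge between -0.007 and 0.007 m and angle between the x axis of carrier and the x axis of bridge, either way round below 0.1 rad and height (world z) of carrier below 0.003 m and angle between carrier's own z axis and vertical below 0.03 rad and linear speed of carrier below 0.005 m/s and distance of each of brown_vial, lens, post from where it was at the start of the episode below 0.02 m and angle between each of brown_vial, lens, post's own z axis and vertical below 0.15 rad); the robot touches nothing.
It fails at once if the carrier is lifted off the bench (origin over 8 mm up) (height (world z) of carrier above 0.008 m).
It fails at once if the carrier is tipped (over 0.1 rad) (angle between carrier's own z axis and vertical above 0.1 rad).
It fails at once if the vial is knocked over or moved more than 20 mm (distance of brown_vial from where it was at the start of the episode above 0.02 m or angle between brown_vial's own z axis and vertical above 0.15 rad).
It fails at once if the lens mount is knocked over or moved more than 20 mm (distance of lens from where it was at the start of the episode above 0.02 m or angle between lens's own z axis and vertical above 0.15 rad).
It fails at once if the steel post is knocked over or moved more than 20 mm (distance of post from where it was at the start of the episode above 0.02 m or angle between post's own z axis and vertical above 0.15 rad).
It also fails if it takes over 72 s, if anything falls off the work surface, if the arm or the gripper's body presses on something with over 40 N, if the wrist force passes 120 N, or if a joint passes its speed limit or range.

## Working session

There is one attempt and no reset: what is moved stays moved. The work goes in short steps, Python scripts to look and compute and a tool call to move; the robot and the scene stay as the last step left them, time stands still between calls to the robot, and variables do not carry over. Pictures are saved under pics/ and viewed, and the job is handed in when it is done.

Besides the shell and the picture viewer there is one more tool, called as name(argument=value, ...), one argument or row to a line, values as JSON. carry_out: Moves the arm, as the interface text tells. Its arguments: {"type":"object","properties":{"commands":{"type":"array"},"force":{"type":"number"}},"required":["commands"]}

```bash
mkdir -p pics; ls; python3 - <<'E'
from plant import ctrl
import cv2
for n in ("scene","top"):
    p,d=ctrl.read_camera(n)
    cv2.imwrite(f"pics/{n}0.png",p[:,:,::-1])
    import numpy as np; np.save(f"{n}0.npy",d); np.save(f"{n}0_rgb.npy",p)
    print(ctrl.camera_info(n))
print(ctrl.get_state())
E
```

```text
pics
{'fx': 366.8369769877586, 'fy': 366.8369769877586, 'cx': 317.91197031381466, 'cy': 200.43445140822774, 'rvec': array([ 2.0435354 , -0.5312367 ,  0.27954926]), 'tvec': array([-0.33802998,  0.25251098,  0.56208245])}
{'fx': 420.6006569352879, 'fy': 420.6006569352879, 'cx': 319.89599502208983, 'cy': 197.41757896380224, 'rvec': array([ 2.2290772 , -2.16501019,  0.05417099]), 'tvec': array([0.15789447, 0.47940022, 0.87379669])}
{'time': 0.1, 'qpos': array([-1.34298377e+00,  2.87110976e-01,  1.57805006e+00, -9.65437281e-08,
        1.27861461e+00, -1.50001401e-01]), 'dq': array([ 0.00094851, -0.0014354 , -0.0030904 , -0.00113265, -0.00076931,
       -0.00060326]), 'joint_efforts': array([ 6.41889910e-04, -4.07296014e+01, -2.93700671e+01, -1.54176282e-04,
        3.38169237e-03, -1.50229120e-06]), 'eef_pos': array([ 0.24889712, -0.62682364,  0.24705233]), 'tcp_rot': array([ 9.82209488e-01,  1.87785332e-01, -4.25007984e-05, -1.09066960e-03]), 'contact_force': array([ 1.37433792,  0.00376941, -1.0717875 ]), 'wrist_torque': array([ 0.01525767,  0.04391128, -0.01352878]), 'opening': 0.9957955146021998}
```

View pics/scene0.png

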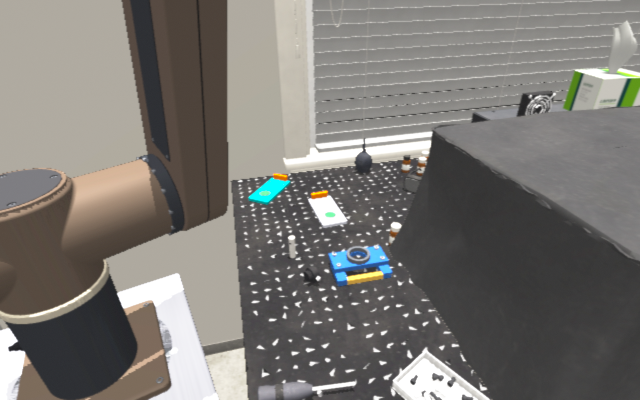

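View pics/top0.png

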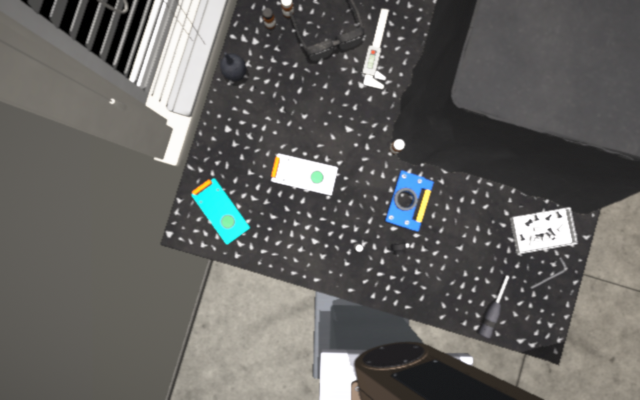

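The white carrier is in the top view at (304,174): its orange lip is at (276,166) and its green optic at (317,177). The turquoise plate at (220,211) is the look-alike, because the carrier is aluminium. The bridge is at (410,200) with its brass stop at (423,206). I'll measure these and confirm in a crop.

```bash
cat > h.py <<'E'
import numpy as np, cv2
from plant import ctrl
def cam(n):
    c=ctrl.camera_info(n); K=np.array([[c['fx'],0,c['cx']],[0,c['fy'],c['cy']],[0,0,1]]); R=cv2.Rodrigues(c['rvec'])[0]; return K,R,c['tvec']
def onplane(n,uv,z):
    K,R,t=cam(n); uv=np.atleast_2d(uv).astype(float)
    r=(R.T@np.linalg.inv(K)@np.c_[uv,np.ones(len(uv))].T).T; o=-R.T@t
    return o+r*((z-o[2])/r[:,2])[:,None]
def proj(n,P):
    K,R,t=cam(n); q=(K@(R@np.atleast_2d(P).T+t[:,None])).T; return q[:,:2]/q[:,2:]
def hsv(p): return cv2.cvtColor(p,cv2.COLOR_RGB2HSV)
def blob(m,roi):
    x0,y0,x1,y1=roi; mm=np.zeros_like(m); mm[y0:y1,x0:x1]=m[y0:y1,x0:x1]
    c,_=cv2.findContours(mm,cv2.RETR_EXTERNAL,cv2.CHAIN_APPROX_NONE)
    return max(c,key=cv2.contourArea)
def rectw(n,c,z):
    P=onplane(n,c[:,0,:],z)[:,:2]; return cv2.minAreaRect((P*1000).astype(np.float32))
def cen(c):
    M=cv2.moments(c); return [M['m10']/M['m00'],M['m01']/M['m00']]
E
python3 - <<'E'
from h import *
p=np.load('top0_rgb.npy'); H=hsv(p)
cv2.imwrite('pics/crop1.png',cv2.resize(p[130:260,180:450,::-1],None,fx=2.9,fy=2.9,interpolation=cv2.INTER_CUBIC))
blue=cv2.inRange(H,(100,120,60),(125,255,255)); c=blob(blue,(370,150,450,250)); print('blue',rectw('top',c,.024),cen(c),onplane('top',cen(c),.024))
br=cv2.inRange(H,(18,120,100),(32,255,255)); c=blob(br,(370,150,450,250)); print('brass',rectw('top',c,.012),onplane('top',cen(c),.012))
ora=cv2.inRange(H,(5,150,120),(18,255,255)); c=blob(ora,(255,140,350,210)); print('lip',rectw('top',c,.026),onplane('top',cen(c),.026))
gr=cv2.inRange(H,(40,90,60),(80,255,255)); c=blob(gr,(260,140,350,210)); print('optic',rectw('top',c,.010),onplane('top',cen(c),.010))
wh=cv2.inRange(H,(0,0,150),(180,60,255))|gr; wh=cv2.morphologyEx(wh,cv2.MORPH_OPEN,np.ones((5,5)));c=blob(wh,(255,145,350,205)); print('plate',rectw('top',c,.010),cen(c))
# scene
p=np.load('scene0_rgb.npy'); H=hsv(p)
gr=cv2.inRange(H,(40,90,60),(80,255,255)); c=blob(gr,(300,185,350,230)); print('optic s',onplane('scene',cen(c),.010))
ora=cv2.inRange(H,(5,150,120),(18,255,255)); c=blob(ora,(305,185,335,205)); print('lip s',onplane('scene',cen(c),.02))
br=cv2.inRange(H,(18,120,100),(32,255,255)); c=blob(br,(330,255,400,295)); print('brass s',onplane('scene',cen(c),.012),cen(c))
cv2.imwrite('pics/crop2.png',cv2.resize(p[170:300,260:420,::-1],None,fx=4.5,fy=4.5,interpolation=cv2.INTER_CUBIC))
E
```

```text
blue ((473.00347900390625, -13.571022033691406), (75.01190948486328, 114.15734100341797), 74.15201568603516) [406.7284809148508, 200.52248493277702] [[ 0.4727986  -0.00848232  0.024     ]]
brass ((464.62701416015625, -45.18397521972656), (14.637592315673828, 66.08539581298828), 73.92329406738281) [[ 0.46466756 -0.04528772  0.012     ]]
lip ((535.5205688476562, 270.85784912109375), (3.7462031841278076, 40.89337158203125), 80.1273422241211) [[0.54162878 0.26965772 0.026     ]]
optic ((518.7031860351562, 180.26756286621094), (19.08979034423828, 19.02435874938965), 1.6780173778533936) [[0.51862359 0.18003152 0.01      ]]
plate ((521.9371948242188, 203.49142456054688), (126.58007049560547, 64.7781982421875), 78.47904968261719) [305.776946854123, 174.3754113072091]
optic s [[0.51596069 0.17984478 0.01      ]]
lip s [[0.52953877 0.2610619  0.02      ]]
brass s [[ 0.45588391 -0.05127313  0.012     ]] [363.2673611111111, 277.984375]
```

View pics/crop1.png

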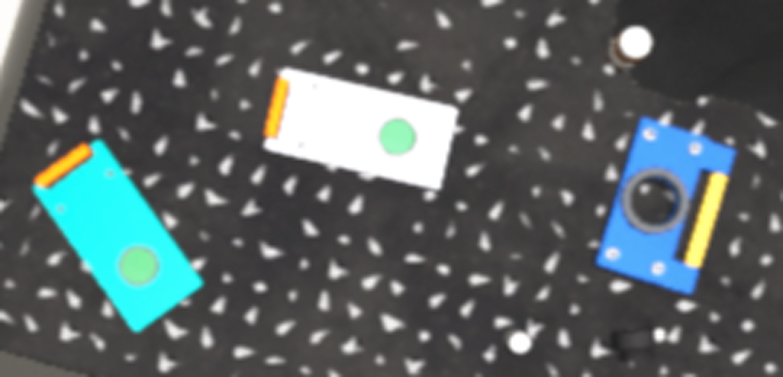

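View pics/crop2.png

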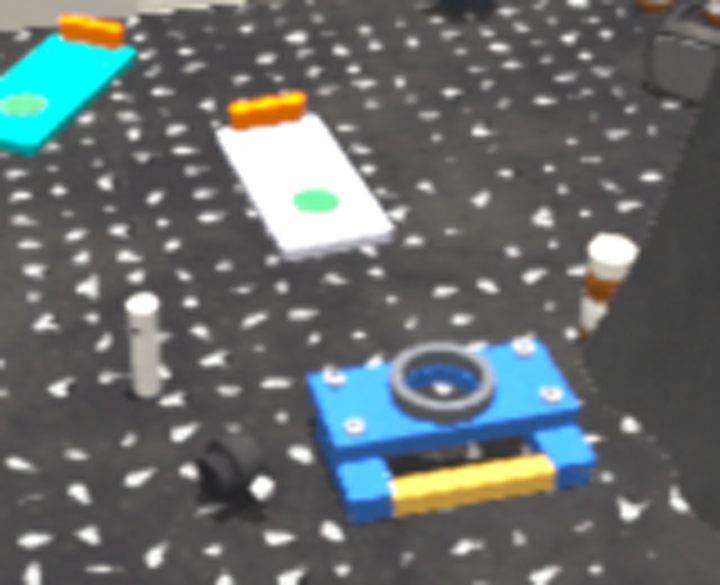

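```bash
cat >> h.py <<'E'
def carrier(p,roi):
    """edges on z=.010 plane: heading via long-edge line fits, optic centre"""
    H=hsv(p); x0,y0,x1,y1=roi
    gr=cv2.inRange(H,(40,70,60),(80,255,255)); c=blob(gr,roi); (ex,ey),ax,an=cv2.fitEllipse(c)
    return onplane('top',[[ex,ey]],.010)[0],(ex,ey)
E
python3 - <<'E'
from h import *
p=np.load('top0_rgb.npy'); H=hsv(p)
# collar: grey non-blue blob inside bridge
blue=cv2.inRange(H,(100,120,60),(125,255,255)); c=blob(blue,(370,150,450,250))
hull=cv2.drawContours(np.zeros(blue.shape,np.uint8),[cv2.convexHull(c)],-1,255,-1)
col=hull&~blue; col=cv2.morphologyEx(col,cv2.MORPH_OPEN,np.ones((7,7))); 
cc=blob(col,(385,180,420,220)); e=cv2.fitEllipse(cc); print('collar px',e, onplane('top',[e[0]],.034), onplane('top',[e[0]],.030), 'diam mm',rectw('top',cc,.034))
box=cv2.boxPoints(rectw('top',c,.024)); print('blue corners',box)
print(carrier(p,(260,140,350,210)))
wh=cv2.inRange(H,(0,0,150),(180,60,255)); gr=cv2.inRange(H,(40,70,60),(80,255,255)); ora=cv2.inRange(H,(3,120,120),(20,255,255))
m=cv2.morphologyEx(wh|gr|ora,cv2.MORPH_CLOSE,np.ones((3,3))); m=cv2.morphologyEx(m,cv2.MORPH_OPEN,np.ones((7,7)))
c=blob(m,(255,145,350,205)); r=rectw('top',c,.010); print('whole',r)
P=onplane('top',c[:,0,:],.010)[:,:2]*1000
a=np.deg2rad(r[2]); u=np.array([np.cos(a),np.sin(a)]); 
if r[1][0]<r[1][1]: u=np.array([-u[1],u[0]])
v=np.array([-u[1],u[0]]); Q=(P-r[0]); s=Q@u; w=Q@v
for k in (w>20,w<-20):
    k=k&(abs(s)<50); vx,vy,X,Y=cv2.fitLine(P[k].astype(np.float32),cv2.DIST_HUBER,0,.01,.01).ravel(); print('edge',np.rad2deg(np.arctan2(vy,vx)),X,Y)
# bystanders approx
K,R,t=cam('top'); print('campos',-R.T@t)
for nm,uv,z in (('vial',(399,145),.052),('post',(360,248),.05),('lens',(397,247),.03)): print(nm,onplane('top',[uv],z))
E
```

```text
collar px ((403.27642822265625, 198.745849609375), (16.72679901123047, 22.75299835205078), 177.3488311767578) [[0.47576766 0.00073801 0.034     ]] [[ 4.75972280e-01 -5.64750291e-05  3.00000000e-02]] diam mm ((476.3183898925781, 1.309098243713379), (43.275291442871094, 32.84812927246094), 1.1727852821350098)
blue corners [[407.85205  -34.06398 ]
 [517.6702   -65.23875 ]
 [538.1549     6.921936]
 [428.33673   38.096703]]
(array([0.517922  , 0.17990177, 0.01      ]), (316.6618347167969, 176.8708953857422))
whole ((522.841796875, 207.40379333496094), (137.9508514404297, 65.09583282470703), 78.85708618164062)
edge 78.65837 493.3901 212.95654
edge 78.5445 553.30005 200.23573
campos [0.43168443 0.17190164 0.89575347]
vial [[0.58332241 0.01507791 0.052     ]]
post [[0.3737362  0.08861019 0.05      ]]
lens [[0.3766057  0.01087435 0.03      ]]
```

```bash
cat >> h.py <<'E'
from scipy.spatial.transform import Rotation as Ro
def delta(pos,ang,st=None):
    """target TCP pos, tool-x azimuth ang (deg), tool down"""
    st=st or ctrl.get_state(); R0=Ro.from_quat(st['tcp_rot']); a=np.deg2rad(ang)
    T=Ro.from_matrix(np.array([[np.cos(a),np.sin(a),0],[np.sin(a),-np.cos(a),0],[0,0,-1]]))
    return np.round(R0.inv().apply(np.array(pos)-st['eef_pos']),4), np.round((R0.inv()*T).as_rotvec(),4)
E
python3 - <<'E'
from h import *
print(delta([.27,-.45,.40],21.6)); print(delta([.5,0,.40],50));print(delta([.54,.30,.30],78.6))
E
```

```text
(array([ 0.0849, -0.1569, -0.1526]), array([-0.0022, -0.0003,  0.0008]))
(array([ 0.4647, -0.4903, -0.1517]), array([-0.002 , -0.0009, -0.4949]))
(array([ 0.6125, -0.7542, -0.0511]), array([-0.0018, -0.0014, -0.994 ]))
```

carry_out(
  commands=[
    {"delta_pos":[0.0,0.0,-0.04],"delta_rot":[0,0,0],"claw":28},
    {"delta_pos":[0.0,0.0,-0.08],"delta_rot":[0,0,0],"claw":28},
    {"delta_pos":[0.02,-0.03,-0.11],"delta_rot":[0,0,0],"claw":28},
    {"delta_pos":[0.035,-0.06,-0.135],"delta_rot":[0,0,0],"claw":28},
    {"delta_pos":[0.05,-0.09,-0.15],"delta_rot":[0,0,0],"claw":28},
    {"delta_pos":[0.065,-0.12,-0.153],"delta_rot":[0,0,0],"claw":28},
    {"delta_pos":[0.085,-0.157,-0.153],"delta_rot":[0,0,0],"claw":28},
    {"delta_pos":[0.085,-0.157,-0.153],"delta_rot":[0,0,0],"claw":28},
  ],
)

```text
time: 0.77
eef_pos: [0.2708, -0.4442, 0.4005]
tcp_rot: [0.982, 0.189, 0.001, -0.002]
contact_force: [0.3, -0.7, -0.7]
opening: 0.279
```

```bash
python3 - <<'E'
from h import *
print(delta([.38,-.225,.40],40)); print(delta([.49,0,.40],60));print(delta([.54,.30,.30],78.6))
E
```

```text
(array([ 0.1829, -0.1628,  0.0015]), array([-0.0038, -0.0026, -0.3169]))
(array([ 0.3687, -0.3307,  0.0026]), array([-0.0034, -0.0033, -0.666 ]))
(array([ 0.5265, -0.5902,  0.104 ]), array([-0.0029, -0.0039, -0.9906]))
```

carry_out(
  commands=[
    {"delta_pos":[0.025,-0.022,0],"delta_rot":[0,0,-0.05],"claw":28},
    {"delta_pos":[0.05,-0.044,0],"delta_rot":[0,0,-0.1],"claw":28},
    {"delta_pos":[0.075,-0.066,0],"delta_rot":[0,0,-0.15],"claw":28},
    {"delta_pos":[0.1,-0.088,0],"delta_rot":[0,0,-0.2],"claw":28},
    {"delta_pos":[0.125,-0.11,0],"delta_rot":[0,0,-0.24],"claw":28},
    {"delta_pos":[0.15,-0.132,0],"delta_rot":[0,0,-0.28],"claw":28},
    {"delta_pos":[0.175,-0.155,0],"delta_rot":[0,0,-0.32],"claw":28},
    {"delta_pos":[0.2,-0.178,0],"delta_rot":[0,0,-0.36],"claw":28},
  ],
)

```text
time: 1.43
eef_pos: [0.3906, -0.2032, 0.4011]
tcp_rot: [0.932, 0.363, 0.001, -0.002]
contact_force: [0.8, 0.2, -0.6]
opening: 0.281
```

```bash
python3 - <<'E'
from h import *
print(delta([.49,0,.40],60));print(delta([.54,.10,.35],70));print(delta([.54,.30,.30],78.6))
E
```

```text
(array([ 0.2106, -0.0824,  0.0021]), array([-0.0033, -0.0038, -0.3045]))
(array([ 0.3149, -0.1221,  0.0526]), array([-0.003 , -0.0041, -0.479 ]))
(array([ 0.45  , -0.2692,  0.1036]), array([-0.0027, -0.0044, -0.6291]))
```

carry_out(
  commands=[
    {"delta_pos":[0.03,-0.012,0],"delta_rot":[0,0,-0.05],"claw":28},
    {"delta_pos":[0.06,-0.024,0],"delta_rot":[0,0,-0.1],"claw":28},
    {"delta_pos":[0.09,-0.036,0],"delta_rot":[0,0,-0.15],"claw":28},
    {"delta_pos":[0.12,-0.048,0],"delta_rot":[0,0,-0.2],"claw":28},
    {"delta_pos":[0.15,-0.06,0],"delta_rot":[0,0,-0.25],"claw":28},
    {"delta_pos":[0.18,-0.07,0],"delta_rot":[0,0,-0.3],"claw":28},
    {"delta_pos":[0.21,-0.082,0],"delta_rot":[0,0,-0.35],"claw":28},
    {"delta_pos":[0.24,-0.094,0.01],"delta_rot":[0,0,-0.4],"claw":28},
  ],
)

```text
time: 2.1
eef_pos: [0.5051, 0.0299, 0.3939]
tcp_rot: [0.84, 0.542, 0.003, -0.001]
contact_force: [1.3, -0.2, -0.3]
opening: 0.279
```

```bash
python3 - <<'E'
from h import *
print(delta([.542,.30,.25],78.6))
E
```

```text
(array([ 0.2605, -0.078 ,  0.1452]), array([ 0.0017, -0.0052, -0.2264]))
```

carry_out(
  commands=[
    {"delta_pos":[0.033,-0.01,0.018],"delta_rot":[0,0,-0.03],"claw":28},
    {"delta_pos":[0.065,-0.02,0.036],"delta_rot":[0,0,-0.06],"claw":28},
    {"delta_pos":[0.098,-0.03,0.054],"delta_rot":[0,0,-0.09],"claw":28},
    {"delta_pos":[0.131,-0.04,0.072],"delta_rot":[0,0,-0.12],"claw":28},
    {"delta_pos":[0.164,-0.05,0.09],"delta_rot":[0,0,-0.15],"claw":28},
    {"delta_pos":[0.197,-0.06,0.108],"delta_rot":[0,0,-0.18],"claw":28},
    {"delta_pos":[0.23,-0.07,0.127],"delta_rot":[0,-0.003,-0.21],"claw":28},
    {"delta_pos":[0.26,-0.078,0.145],"delta_rot":[0.002,-0.005,-0.226],"claw":28},
  ],
)

```text
time: 2.77
eef_pos: [0.5414, 0.3015, 0.2483]
tcp_rot: [0.773, 0.634, -0.001, -0.0]
contact_force: [0.5, -0.9, 1.2]
opening: 0.281
```

carry_out(
  commands=[
    {"delta_pos":[0.003,0,0.005],"delta_rot":[0,0,0],"claw":28},
    {"delta_pos":[0.003,0,0.005],"delta_rot":[0,0,0],"claw":28},
  ],
)

```text
time: 2.93
eef_pos: [0.5405, 0.3055, 0.2391]
tcp_rot: [0.772, 0.635, -0.004, -0.002]
contact_force: [-1.1, -0.9, 0.3]
opening: 0.278
```

```bash
python3 - <<'E'
from h import *
print(delta([.542,.3005,.06],78.6)); print(ctrl.get_state()['eef_pos'])
E
```

```text
(array([-0.0039,  0.0038,  0.1791]), array([-0.0073,  0.004 ,  0.0044]))
[0.54045679 0.30555    0.23913698]
```

carry_out(
  commands=[
    {"delta_pos":[0,0.002,0.03],"delta_rot":[-0.004,0.002,0.002],"claw":28},
    {"delta_pos":[0,0.004,0.06],"delta_rot":[-0.007,0.004,0.004],"claw":28},
    {"delta_pos":[0,0.004,0.09],"delta_rot":[-0.007,0.004,0.004],"claw":28},
    {"delta_pos":[0,0.004,0.12],"delta_rot":[-0.007,0.004,0.004],"claw":28},
    {"delta_pos":[0,0.004,0.15],"delta_rot":[-0.007,0.004,0.004],"claw":28},
    {"delta_pos":[0,0.004,0.17],"delta_rot":[-0.007,0.004,0.004],"claw":28},
    {"delta_pos":[0,0.004,0.179],"delta_rot":[-0.007,0.004,0.004],"claw":28},
    {"delta_pos":[0,0.004,0.179],"delta_rot":[-0.007,0.004,0.004],"claw":28},
  ],
)

```text
time: 3.6
eef_pos: [0.542, 0.3026, 0.0581]
tcp_rot: [0.774, 0.633, -0.002, -0.001]
contact_force: [-0.7, -0.5, 0.3]
opening: 0.278
```

```bash
python3 - <<'E'
from h import *
s=ctrl.get_state(); print(s['eef_pos'],delta([.542,.3005,.022],78.6))
for n in ("scene","top"):
    p,d=ctrl.read_camera(n)
    cv2.imwrite(f"pics/{n}1.png",cv2.resize(p[100:260,220:420,::-1],None,fx=4,fy=3.75,interpolation=cv2.INTER_CUBIC)[:600])
E
```

```text
[0.54196266 0.30264175 0.05811302] (array([-0.002 ,  0.0006,  0.0361]), array([-0.0038,  0.0026, -0.001 ]))
```

View pics/scene1.png

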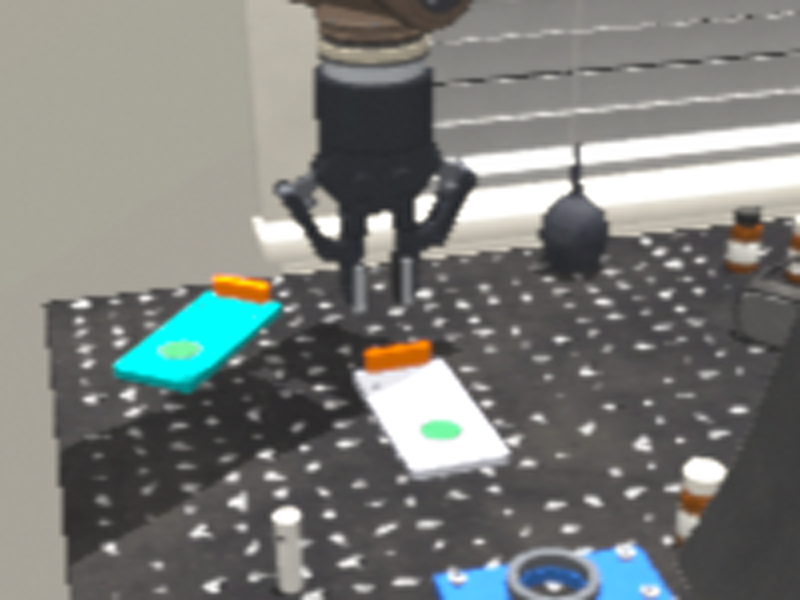

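View pics/top1.png

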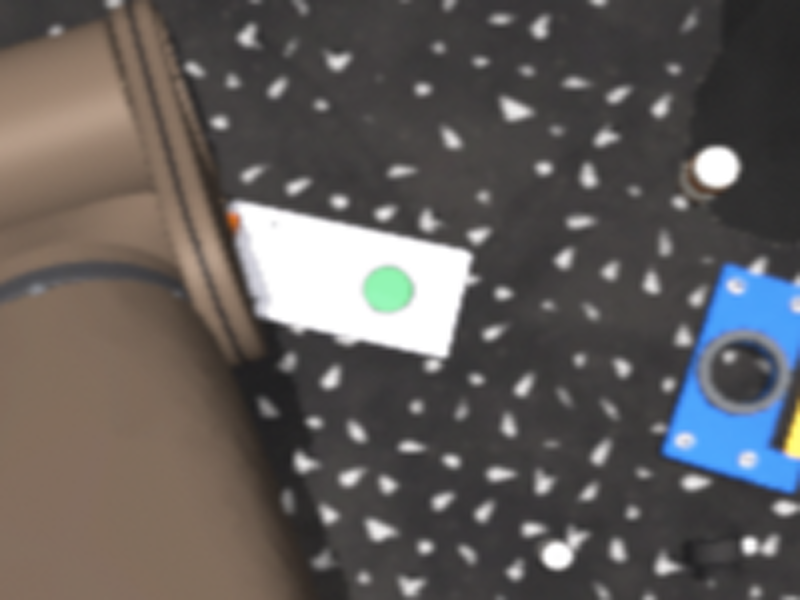

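The gripper is straight behind the carrier, with its fingertips around crop (358,305) and (403,300) and the lip around (397,355). Nothing has moved. I'll check the tip projection, then descend.

```bash
python3 - <<'E'
from h import *
for P in ([.542,.3026,.041],[.536-.012*0,.270,.026]): 
    q=proj('scene',[P])[0]; print(q,(q[0]-220)*4,(q[1]-100)*3.75)
E
```

```text
[315.25404789 180.90562913] 381.0161915651254 303.3961092425044
[319.1930856  191.33217589] 396.7723424173805 342.4956595704523
```

carry_out(
  commands=[
    {"delta_pos":[-0.001,0,0.01],"delta_rot":[-0.003,0.002,0],"claw":28},
    {"delta_pos":[-0.002,0,0.02],"delta_rot":[-0.003,0.002,0],"claw":28},
    {"delta_pos":[-0.002,0,0.03],"delta_rot":[-0.003,0.002,0],"claw":28},
    {"delta_pos":[-0.002,0,0.036],"delta_rot":[-0.003,0.002,0],"claw":28},
    {"delta_pos":[-0.002,0,0.036],"delta_rot":[-0.003,0.002,0],"claw":28},
    {"delta_pos":[-0.002,0,0.036],"delta_rot":[-0.003,0.002,0],"claw":28},
  ],
)

```text
time: 4.2
eef_pos: [0.5433, 0.3019, 0.0248]
tcp_rot: [0.774, 0.633, 0.002, 0.001]
contact_force: [0.4, 0.3, -0.2]
opening: 0.278
```

```bash
cat >> h.py <<'E'
O=np.array([.4764,-.0015]); BA=np.deg2rad(-106.0)
D=np.array([np.cos(BA),np.sin(BA)]); N=np.array([-D[1],D[0]])
def tob(P): r=np.array(P)[:2]-O; return np.array([r@D,r@N])
def fromb(x,y): return O+x*D+y*N
def toolfor(x,y,th,off=.076,z=.020):
    """TCP for carrier origin at bridge (x,y), heading th rad; tool-x points to carrier tail"""
    c=fromb(x,y)-off*np.array([np.cos(BA+th),np.sin(BA+th)])
    return [c[0],c[1],z], np.rad2deg(BA+th)+180
E
python3 - <<'E'
from h import *
print(tob([.5232,.2064]))
for o in (.082,.076): print(o,delta(*toolfor(-.2128,-.0123,.08,o)))
E
```

```text
[-0.21274613 -0.01231796]
0.082 (array([-0.0155, -0.0008,  0.0047]), array([ 0.0032, -0.002 , -0.    ]))
0.076 (array([-0.0215, -0.0008,  0.0047]), array([ 0.0032, -0.002 , -0.    ]))
```

carry_out(
  commands=[
    {"delta_pos":[-0.003,-0.001,0.002],"delta_rot":[0.003,-0.002,0],"claw":28},
    {"delta_pos":[-0.006,-0.001,0.004],"delta_rot":[0.003,-0.002,0],"claw":28},
    {"delta_pos":[-0.009,-0.001,0.005],"delta_rot":[0.003,-0.002,0],"claw":28},
    {"delta_pos":[-0.012,-0.001,0.005],"delta_rot":[0.003,-0.002,0],"claw":28},
    {"delta_pos":[-0.015,-0.001,0.005],"delta_rot":[0.003,-0.002,0],"claw":28},
    {"delta_pos":[-0.017,-0.001,0.005],"delta_rot":[0.003,-0.002,0],"claw":28},
    {"delta_pos":[-0.019,-0.001,0.005],"delta_rot":[0.003,-0.002,0],"claw":28},
    {"delta_pos":[-0.021,-0.001,0.005],"delta_rot":[0.003,-0.002,0],"claw":28},
  ],
)

```text
time: 4.87
eef_pos: [0.5383, 0.2813, 0.0199]
tcp_rot: [0.774, 0.633, 0.0, 0.0]
contact_force: [-1.3, -0.0, -0.3]
opening: 0.278
```

```bash
cat >> h.py <<'E'
def look(roi,tag,mm=True):
    p,d=ctrl.read_camera('top'); cv2.imwrite(f'pics/{tag}.png',cv2.resize(p[120:260,240:450,::-1],None,fx=3.8,fy=3.8,interpolation=cv2.INTER_CUBIC)[:600,:800])
    H=hsv(p); w,uv=carrier(p,roi); 
    wh=cv2.inRange(H,(0,0,150),(180,60,255)); gr=cv2.inRange(H,(40,70,60),(80,255,255))
    m=cv2.morphologyEx(wh|gr,cv2.MORPH_CLOSE,np.ones((3,3))); m=cv2.morphologyEx(m,cv2.MORPH_OPEN,np.ones((7,7)))
    c=blob(m,roi); P=onplane('top',c[:,0,:],.010)[:,:2]
    th0=BA; out=[]
    for it in range(2):
        u=np.array([np.cos(th0),np.sin(th0)]); v=np.array([-u[1],u[0]]); s=(P-w[:2])@u; q=(P-w[:2])@v; A=[];out=[]
        for k in (q>.024,q<-.024):
            k=k&(s<.028)&(s>-.045)
            if k.sum()<6: continue
            vx,vy,X,Y=cv2.fitLine((P[k]*1000).astype(np.float32),cv2.DIST_HUBER,0,.01,.01).ravel(); a=np.arctan2(vy,vx)
            a=BA+(a-BA+np.pi/2)%np.pi-np.pi/2; A.append(a); out.append((round(a-BA,3),int(k.sum()),round(float((np.array([X,Y])/1000-w[:2])@v*1000),1)))
        th0=np.mean(A) if A else th0
    o=w[:2]-.027*np.array([np.cos(th0),np.sin(th0)])
    print('optic px',np.round(uv,1),'bridge optic mm',np.round(tob(w)*1000,1),'origin mm',np.round(tob(o)*1000,1),'theta',round(th0-BA,3),'edges',out,'smin/max',np.round([s.min()*1000,s.max()*1000],1))
    return tob(o),th0-BA
E
python3 - <<'E'
from h import *
s=ctrl.get_state();print(s['eef_pos'],s['contact_force'])
look((255,130,360,210),'t2')
E
```

```text
[0.53825707 0.28126465 0.01986466] [-1.34199672 -0.03689829 -0.28116684]
optic px [316.6 176.7] bridge optic mm [-186.1   -9.9] origin mm [-213.  -12.] theta 0.08 edges [(np.float64(0.081), 33, 30.2), (np.float64(0.08), 33, -30.5)] smin/max [-57.8  41.2]
```

View pics/t2.png

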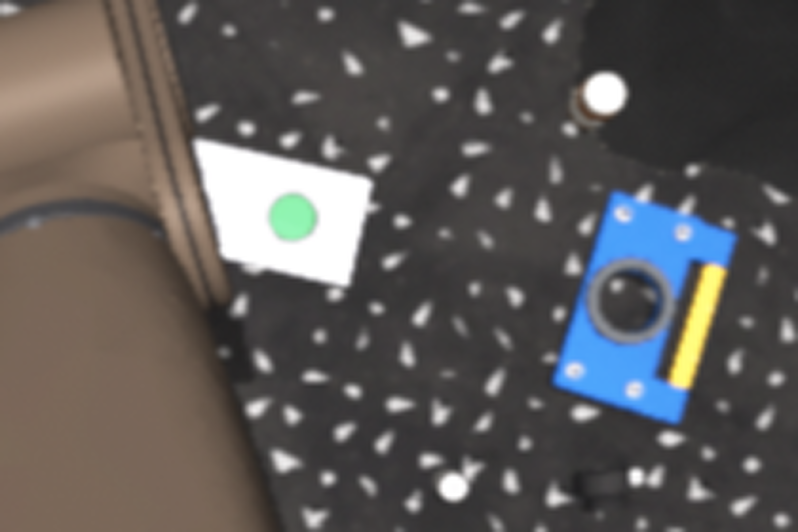

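The carrier hasn't moved: optic at crop (293,217), theta 0.08 rad, edges ±30 mm as expected. Next I'll plan the curved push path.

```bash
cat >> h.py <<'E'
from scipy.interpolate import CubicHermiteSpline
def path(x0,y0,th0,x1,x2,step,n=8,off=.076,y1=0.,th1=0.):
    sp=CubicHermiteSpline([x0,x1],[y0,y1],[np.tan(th0),np.tan(th1)])
    st=ctrl.get_state()
    for i in range(1,n+1):
        x=min(x0+i*step,x2); y,th=(float(sp(x)),np.arctan(float(sp(x,1)))) if x<x1 else (y1,th1)
        dp,dr=delta(*toolfor(x,y,th,off),st); print(i,np.round([x*1000,y*1000,th*1000],1),np.round(dp,4),np.round(dr,3))
E
python3 - <<'E'
from h import *
path(-.213,-.012,.08,-.100,-.03,.0055)
E
```

```text
1 [-207.5  -11.5   94.4] [-0.0054 -0.0006 -0.0002] [ 0.     0.    -0.015]
2 [-202.   -11.   106.8] [-0.0109 -0.0015 -0.0002] [ 0.     0.    -0.027]
3 [-196.5  -10.3  117.4] [-0.0165 -0.0021 -0.0002] [ 0.     0.    -0.038]
4 [-191.    -9.7  126.1] [-0.0221 -0.0025 -0.0002] [ 0.     0.    -0.046]
5 [-185.5   -9.   132.9] [-0.0276 -0.0027 -0.0002] [ 0.     0.    -0.053]
6 [-180.    -8.2  137.9] [-0.0332 -0.0028 -0.0002] [ 0.     0.    -0.058]
7 [-174.5   -7.4  141. ] [-0.0388 -0.0027 -0.0002] [ 0.     0.    -0.061]
8 [-169.    -6.6  142.3] [-0.0443 -0.0025 -0.0002] [ 0.     0.    -0.063]
```

carry_out(
  commands=[
    {"delta_pos":[-0.0055,-0.0006,0],"delta_rot":[0,0,-0.015],"claw":28},
    {"delta_pos":[-0.011,-0.0015,0],"delta_rot":[0,0,-0.027],"claw":28},
    {"delta_pos":[-0.0165,-0.002,0],"delta_rot":[0,0,-0.038],"claw":28},
    {"delta_pos":[-0.022,-0.0025,0],"delta_rot":[0,0,-0.046],"claw":28},
    {"delta_pos":[-0.0275,-0.0027,0],"delta_rot":[0,0,-0.053],"claw":28},
    {"delta_pos":[-0.033,-0.0028,0],"delta_rot":[0,0,-0.058],"claw":28},
    {"delta_pos":[-0.039,-0.0027,0],"delta_rot":[0,0,-0.061],"claw":28},
    {"delta_pos":[-0.044,-0.0025,0],"delta_rot":[0,0,-0.063],"claw":28},
  ],
)

```text
time: 5.58
eef_pos: [0.5269, 0.2377, 0.0198]
tcp_rot: [0.754, 0.657, 0.0, 0.0]
contact_force: [-0.1, 1.6, 0.8]
opening: 0.282
```

```bash
python3 - <<'E'
from h import *
s=ctrl.get_state();print(s['eef_pos'],s['contact_force'])
o,th=look((255,140,400,230),'t3')
r=tob(s['eef_pos']); print('tool bridge',r,'offset along',(o-r)@[np.cos(th),np.sin(th)],'lat',(o-r)@[-np.sin(th),np.cos(th)])
X=Ro.from_quat(s['tcp_rot']).as_matrix()[:,0]; print('tool th',np.arctan2(-X[1],-X[0])-BA)
E
```

```text
[0.52686196 0.23772148 0.01983139] [-0.07421493  1.57206818  0.80113601]
optic px [337.  179.6] bridge optic mm [-143.1   -2.6] origin mm [-169.9   -6.3] theta 0.137 edges [(np.float64(0.159), 34, 30.1), (np.float64(0.116), 27, -30.1)] smin/max [-46.2  40. ]
tool bridge [-0.24386364 -0.01743123] offset along 0.074836684729292 lat 0.0009452986807796045
tool th 0.14281147024029828
```

View pics/t3.png

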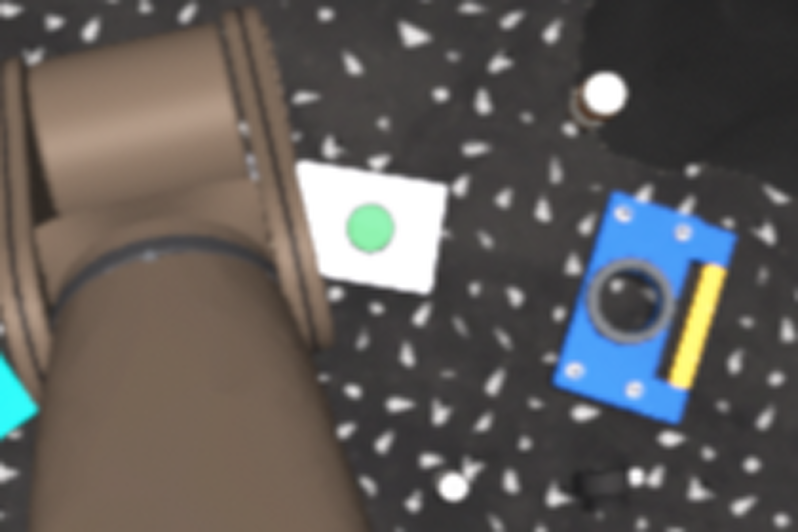

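It tracks the plan: optic at crop (370,228), carrier in line with the tool, bystanders untouched. I'll go on.

```bash
python3 - <<'E'
from h import *
path(-.170,-.0063,.142,-.100,-.03,.0055,off=.0752)
E
```

```text
1 [-164.5   -5.5  138.9] [-0.0043  0.0009 -0.0003] [-0.     0.001  0.004]
2 [-159.    -4.8  134.4] [-0.0099  0.0012 -0.0003] [-0.     0.001  0.008]
3 [-153.5   -4.   128.6] [-0.0155  0.0016 -0.0003] [-0.     0.001  0.014]
4 [-148.    -3.3  121.4] [-0.021   0.002  -0.0003] [-0.     0.001  0.021]
5 [-142.5   -2.7  112.8] [-0.0266  0.0025 -0.0003] [-0.     0.001  0.03 ]
6 [-137.    -2.1  102.9] [-0.0321  0.0031 -0.0003] [-0.     0.001  0.04 ]
7 [-131.5   -1.6   91.6] [-0.0377  0.0037 -0.0003] [-0.     0.001  0.051]
8 [-126.    -1.1   78.9] [-0.0432  0.0043 -0.0003] [-0.     0.001  0.064]
```

carry_out(
  commands=[
    {"delta_pos":[-0.005,0.0002,0],"delta_rot":[0,0,0.004],"claw":28},
    {"delta_pos":[-0.0105,0.0005,0],"delta_rot":[0,0,0.008],"claw":28},
    {"delta_pos":[-0.016,0.0008,0],"delta_rot":[0,0,0.014],"claw":28},
    {"delta_pos":[-0.0215,0.0012,0],"delta_rot":[0,0,0.021],"claw":28},
    {"delta_pos":[-0.027,0.0017,0],"delta_rot":[0,0,0.03],"claw":28},
    {"delta_pos":[-0.0325,0.0023,0],"delta_rot":[0,0,0.04],"claw":28},
    {"delta_pos":[-0.038,0.0029,0],"delta_rot":[0,0,0.051],"claw":28},
    {"delta_pos":[-0.0435,0.0035,0],"delta_rot":[0,0,0.064],"claw":28},
  ],
)

```text
time: 6.3
eef_pos: [0.5241, 0.1928, 0.0196]
tcp_rot: [0.775, 0.632, -0.001, 0.0]
contact_force: [-0.2, 1.2, -0.5]
opening: 0.282
```

```bash
cat >> h.py <<'E'
def report(roi,tag):
    s=ctrl.get_state();print(s['eef_pos'],s['contact_force'])
    o,th=look(roi,tag)
    r=tob(s['eef_pos']); print('tool bridge',r,'offset along',(o-r)@[np.cos(th),np.sin(th)],'lat',(o-r)@[-np.sin(th),np.cos(th)])
    X=Ro.from_quat(s['tcp_rot']).as_matrix()[:,0]; print('tool th',np.arctan2(-X[1],-X[0])-BA)
    return o,th
E
python3 - <<'E'
from h import *
report((290,140,400,230),'t4')
path(-.126,-.0011,.079,-.095,-.03,.0035,off=.0752)
E
```

```text
[0.52408448 0.19281148 0.01958873] [-0.23999514  1.18861892 -0.49179287]
optic px [357.7 184.5] bridge optic mm [-98.4   0.7] origin mm [-1.254e+02 -1.000e-01] theta 0.031 edges [(np.float64(0.133), 27, 31.1), (np.float64(-0.07), 23, -28.7)] smin/max [-24.5  41.4]
tool bridge [-0.1999278  -0.00772224] offset along 0.07477858613511784 lat 0.005295541994312371
tool th 0.07737489456831814
1 [-122.5   -0.8   67.7] [-0.0017  0.0015 -0.0005] [-0.001  0.002  0.009]
2 [-119.    -0.6   56.9] [-0.0052  0.0023 -0.0005] [-0.001  0.002  0.02 ]
3 [-115.5   -0.4   46.8] [-0.0088  0.003  -0.0005] [-0.001  0.002  0.03 ]
4 [-112.    -0.3   37.3] [-0.0123  0.0035 -0.0005] [-0.001  0.002  0.039]
5 [-108.5   -0.2   28.4] [-0.0158  0.0041 -0.0005] [-0.001  0.002  0.048]
6 [-1.05e+02 -1.00e-01  2.02e+01] [-0.0193  0.0045 -0.0005] [-0.001  0.002  0.056]
7 [-101.5   -0.    12.5] [-0.0229  0.0049 -0.0005] [-0.001  0.002  0.064]
8 [-98.   -0.    5.5] [-0.0264  0.0052 -0.0005] [-0.001  0.002  0.071]
```

View pics/t4.png

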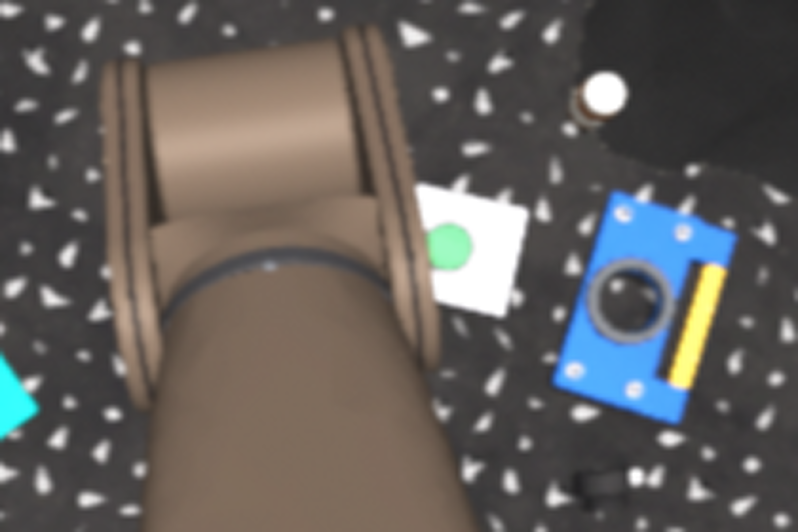

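```bash
cat >> h.py <<'E'
def nose(tag,roi=(380//1,140,410,230)):
    """nose edge from top cam, z=.010 upper edge"""
    p,_=ctrl.read_camera('top'); H=hsv(p)
    wh=cv2.inRange(H,(0,0,150),(180,60,255)); m=cv2.morphologyEx(wh,cv2.MORPH_OPEN,np.ones((5,5)))
    c=blob(m,roi); B=np.array([tob(q) for q in onplane('top',c[:,0,:],.010)])*1000
    f=B[:,0]>B[:,0].max()-12; yy=B[f,1]; y0,y1=yy.min(),yy.max(); k=f&(B[:,1]>y0+6)&(B[:,1]<y1-6)
    vx,vy,X,Y=cv2.fitLine(B[k].astype(np.float32),cv2.DIST_HUBER,0,.01,.01).ravel()
    if vy<0: vx,vy=-vx,-vy
    print('nose mid',X,(y0+y1)/2,'width',y1-y0,'theta',-np.arctan2(vx,vy),'n',k.sum())
    s,_=ctrl.read_camera('scene'); cv2.imwrite(f'pics/{tag}.png',cv2.resize(s[160:300,270:430,::-1],None,fx=4.2,fy=4.2,interpolation=cv2.INTER_CUBIC))
E
python3 - <<'E'
from h import *
nose('s4',(340,150,400,220))
E
```

```text
nose mid -58.786297 3.6140522249212363 width 61.68887414938841 theta 0.1256376 n 23
```

View pics/s4.png

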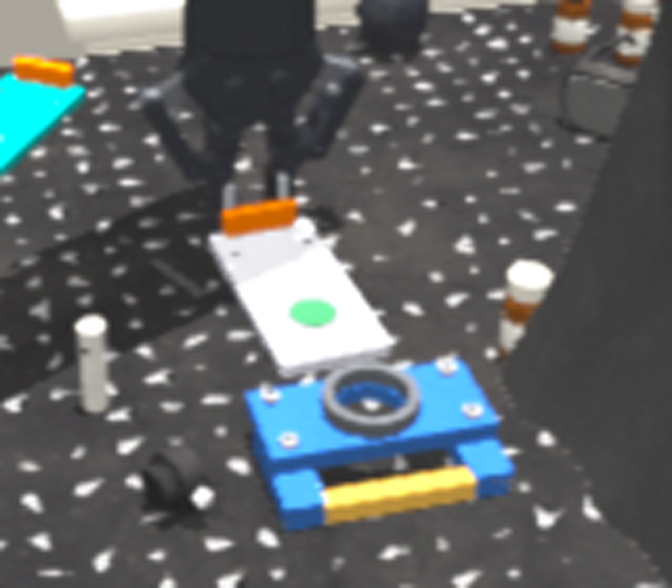

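```bash
cat >> h.py <<'E'
def scenehead(roi,sm=(-.05,.03)):
    p,_=ctrl.read_camera('scene'); H=hsv(p)
    gr=cv2.inRange(H,(40,70,60),(80,255,255)); e=cv2.fitEllipse(blob(gr,roi)); w=onplane('scene',[e[0]],.010)[0]
    wh=cv2.inRange(H,(0,0,120),(180,60,255))|gr; m=cv2.morphologyEx(wh,cv2.MORPH_OPEN,np.ones((5,5)))
    c=blob(m,roi); B=np.array([tob(q) for q in onplane('scene',c[:,0,:],.010)]); b=tob(w); res=[]
    th=.05
    for it in range(3):
        u=np.array([np.cos(th),np.sin(th)]); v=np.array([-u[1],u[0]]); s=(B-b)@u; q=(B-b)@v; res=[]
        for k in ((q>.022)&(q<.036),(q<-.022)&(q>-.036)):
            k=k&(s>sm[0])&(s<sm[1])
            if k.sum()<6: continue
            vx,vy,X,Y=cv2.fitLine((B[k]*1000).astype(np.float32),cv2.DIST_HUBER,0,.01,.01).ravel(); res.append((np.arctan(vy/vx),int(k.sum()),float(((np.array([X,Y])/1000-b)@v)*1000)))
        th=np.mean([r[0] for r in res])
    ora=cv2.inRange(H,(5,150,120),(18,255,255)); co=blob(ora,(roi[0],roi[1]-25,roi[2],roi[3])); M=co[:,0,:]
    print('scene optic px',e[0],'bridge mm',np.round(b*1000,1),'edges',np.round(res,3).tolist(),'th',round(th,3))
E
python3 - <<'E'
from h import *
scenehead((315,205,370,252))
E
```

```text
scene optic px (344.032470703125, 234.14381408691406) bridge mm [-96.1  -1.1] edges [[0.064, 21.0, 31.692], [0.074, 20.0, -33.181]] th 0.069
```

Both views agree: theta is about 0.07 rad and the optic is about 1 mm off the midline. In the scene crop the carrier's nose (335,365) faces the bridge front squarely. Next I straighten it.

carry_out(
  commands=[
    {"delta_pos":[-0.003,0.0006,0],"delta_rot":[0,0,0.009],"claw":28},
    {"delta_pos":[-0.006,0.0014,0],"delta_rot":[0,0,0.02],"claw":28},
    {"delta_pos":[-0.0095,0.002,0],"delta_rot":[0,0,0.03],"claw":28},
    {"delta_pos":[-0.013,0.0026,0],"delta_rot":[0,0,0.039],"claw":28},
    {"delta_pos":[-0.016,0.0032,0],"delta_rot":[0,0,0.048],"claw":28},
    {"delta_pos":[-0.0195,0.0036,0],"delta_rot":[0,0,0.056],"claw":28},
    {"delta_pos":[-0.023,0.004,0],"delta_rot":[0,0,0.064],"claw":28},
    {"delta_pos":[-0.0265,0.0043,0],"delta_rot":[0,0,0.071],"claw":28},
  ],
)

```text
time: 7.17
eef_pos: [0.523, 0.1659, 0.0196]
tcp_rot: [0.797, 0.604, -0.001, 0.0]
contact_force: [0.5, 0.6, 0.8]
opening: 0.281
```

```bash
python3 - <<'E'
from h import *
s=ctrl.get_state(); print(s['eef_pos'],s['contact_force'],'tool bridge',tob(s['eef_pos'])*1000)
X=Ro.from_quat(s['tcp_rot']).as_matrix()[:,0]; print('tool th',np.arctan2(-X[1],-X[0])-BA)
nose('s5',(340,150,410,230)); scenehead((315,205,375,262),(-.05,.02))
p,_=ctrl.read_camera('top'); cv2.imwrite('pics/t5.png',cv2.resize(p[120:260,240:450,::-1],None,fx=3.8,fy=3.8,interpolation=cv2.INTER_CUBIC))
E
```

```text
[0.52296206 0.16585789 0.01960225] [0.48687415 0.6009558  0.76088784] tool bridge [-173.70897679   -1.37176347]
tool th 0.006425735771933727
nose mid -32.812775 0.19673467341372586 width 60.90423086497465 theta -0.018768864 n 24
scene optic px (346.86260986328125, 240.6627197265625) bridge mm [-71.   -1.9] edges [[0.048, 20.0, 31.896], [0.015, 18.0, -32.304]] th 0.031
```

View pics/s5.png

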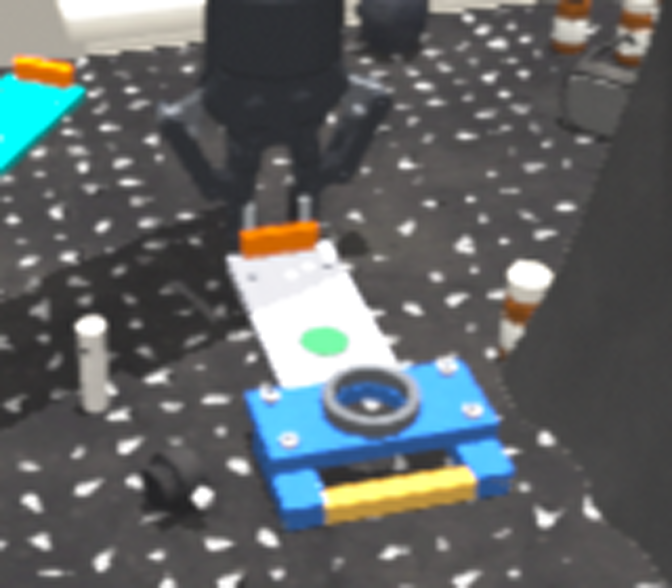

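View pics/t5.png

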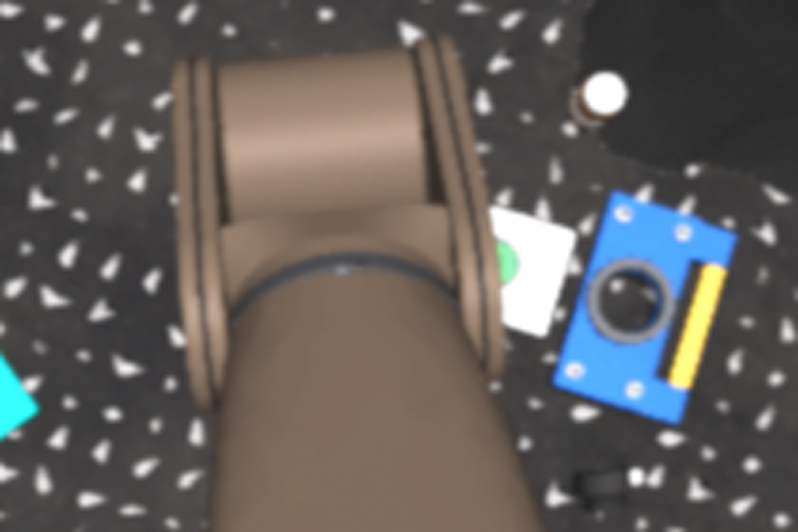

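The carrier is in line: nose mid y = 0.2 mm, theta ≈ 0, nose at top crop (561,284) in front of the bridge. I'll push straight in.

```bash
python3 - <<'E'
from h import *
for x in (-.090,-.066): print(delta(*toolfor(x,-.0014,0,.0752)))
E
```

```text
(array([-0.0086,  0.0001, -0.0005]), array([-0.0008,  0.0017,  0.0071]))
(array([-0.0326, -0.0001, -0.0004]), array([-0.0008,  0.0017,  0.0071]))
```

carry_out(
  commands=[
    {"delta_pos":[-0.004,0,0],"delta_rot":[0,0,0.005],"claw":28},
    {"delta_pos":[-0.008,0,0],"delta_rot":[0,0,0.007],"claw":28},
    {"delta_pos":[-0.012,0,0],"delta_rot":[0,0,0.007],"claw":28},
    {"delta_pos":[-0.016,0,0],"delta_rot":[0,0,0.007],"claw":28},
    {"delta_pos":[-0.02,0,0],"delta_rot":[0,0,0.007],"claw":28},
    {"delta_pos":[-0.024,0,0],"delta_rot":[0,0,0.007],"claw":28},
    {"delta_pos":[-0.028,0,0],"delta_rot":[0,0,0.007],"claw":28},
    {"delta_pos":[-0.032,0,0],"delta_rot":[0,0,0.007],"claw":28},
  ],
)

```text
time: 8.03
eef_pos: [0.5141, 0.1347, 0.0196]
tcp_rot: [0.799, 0.602, -0.001, 0.0]
contact_force: [0.1, 0.6, -0.5]
opening: 0.281
```

```bash
python3 - <<'E'
from h import *
s=ctrl.get_state(); print(s['eef_pos'],s['contact_force'],'tool bridge',tob(s['eef_pos'])*1000)
scenehead((315,205,375,262),(-.05,.0))
p,_=ctrl.read_camera('scene'); cv2.imwrite('pics/s6.png',cv2.resize(p[160:300,270:430,::-1],None,fx=4.2,fy=4.2,interpolation=cv2.INTER_CUBIC))
for x in (-.030,): print(delta(*toolfor(x,-.0014,0,.0752)))
E
```

```text
[0.51412691 0.13471214 0.01959323] [ 0.13371242  0.60915233 -0.47058515] tool bridge [-141.3344562    -1.27971915]
scene optic px (348.4841613769531, 247.96905517578125) bridge mm [-45.1  -5.9] edges [[-0.01, 8.0, 34.717], [-0.002, 13.0, -29.019]] th -0.006
(array([-0.0358,  0.    , -0.0005]), array([-0.0013,  0.0024, -0.0004]))
```

View pics/s6.png

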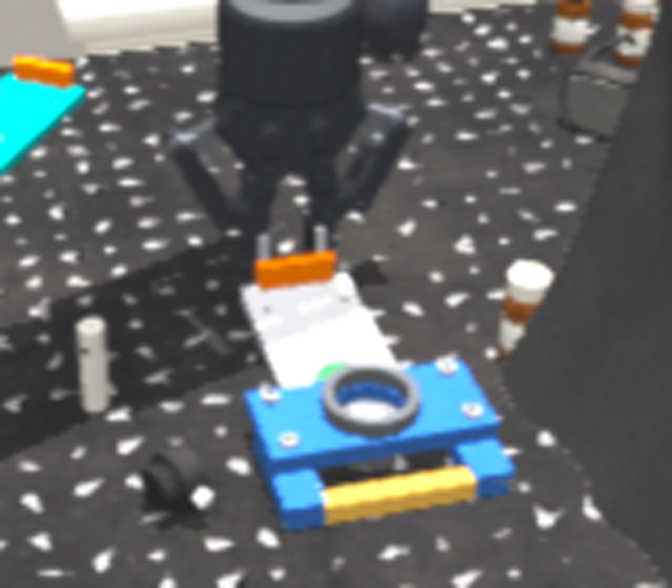

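The nose is under the plate, visible through the collar around (370,405), and the carrier is straight. I'll continue to just before the stop.

carry_out(
  commands=[
    {"delta_pos":[-0.004,0,0],"delta_rot":[0,0,0],"claw":28},
    {"delta_pos":[-0.008,0,0],"delta_rot":[0,0,0],"claw":28},
    {"delta_pos":[-0.012,0,0],"delta_rot":[0,0,0],"claw":28},
    {"delta_pos":[-0.016,0,0],"delta_rot":[0,0,0],"claw":28},
    {"delta_pos":[-0.02,0,0],"delta_rot":[0,0,0],"claw":28},
    {"delta_pos":[-0.024,0,0],"delta_rot":[0,0,0],"claw":28},
    {"delta_pos":[-0.028,0,0],"delta_rot":[0,0,0],"claw":28},
    {"delta_pos":[-0.032,0,0],"delta_rot":[0,0,0],"claw":28},
  ],
)

```text
time: 8.8
eef_pos: [0.5049, 0.1032, 0.0195]
tcp_rot: [0.799, 0.602, -0.001, 0.0]
contact_force: [-0.0, 0.6, -0.5]
opening: 0.28
```

carry_out(
  commands=[
    {"delta_pos":[-0.001,0,0],"delta_rot":[0,0,0],"claw":28},
    {"delta_pos":[-0.002,0,0],"delta_rot":[0,0,0],"claw":28},
    {"delta_pos":[-0.003,0,0],"delta_rot":[0,0,0],"claw":28},
    {"delta_pos":[-0.004,0,0],"delta_rot":[0,0,0],"claw":28},
  ],
)

```text
time: 9.13
eef_pos: [0.5038, 0.0994, 0.0195]
tcp_rot: [0.799, 0.602, -0.001, 0.0]
contact_force: [0.5, 1.0, -0.6]
opening: 0.278
```

```bash
python3 - <<'E'
from h import *
s=ctrl.get_state(); print(s['contact_force'],'tool bridge',tob(s['eef_pos'])*1000)
p,_=ctrl.read_camera('scene'); cv2.imwrite('pics/s7.png',cv2.resize(p[160:300,270:430,::-1],None,fx=4.2,fy=4.2,interpolation=cv2.INTER_CUBIC))
E
```

```text
[ 0.52770882  1.03111293 -0.60610322] tool bridge [-104.50308146   -1.50409653]
```

View pics/s7.png

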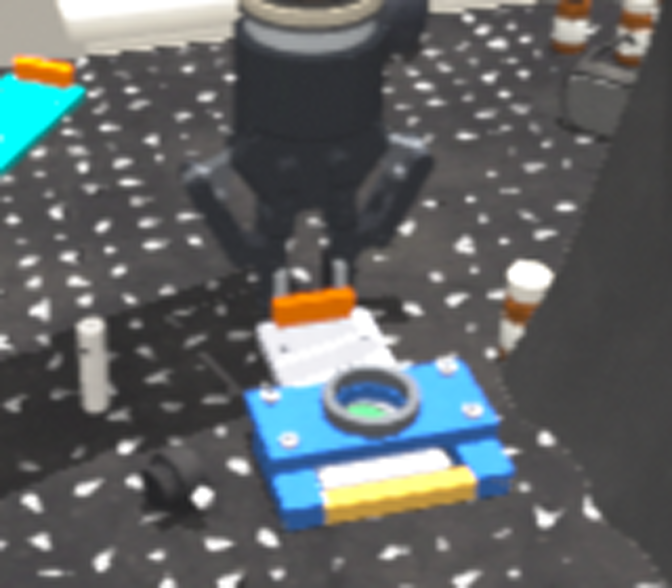

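The optic shows through the collar at (368,410) and the white nose is almost at the brass stop (390,468). I'll creep on until the force rises.

carry_out(
  commands=[
    {"delta_pos":[-0.0007,0,0],"delta_rot":[0,0,0],"claw":28},
    {"delta_pos":[-0.0014,0,0],"delta_rot":[0,0,0],"claw":28},
    {"delta_pos":[-0.002,0,0],"delta_rot":[0,0,0],"claw":28},
  ],
)

```text
time: 9.43
eef_pos: [0.5032, 0.0974, 0.0195]
tcp_rot: [0.799, 0.602, -0.001, 0.0]
contact_force: [0.6, 1.0, 0.0]
opening: 0.278
```

carry_out(
  commands=[
    {"delta_pos":[-0.0007,0,0],"delta_rot":[0,0,0],"claw":28},
    {"delta_pos":[-0.0014,0,0],"delta_rot":[0,0,0],"claw":28},
  ],
)

```text
time: 9.6
eef_pos: [0.5027, 0.096, 0.0195]
tcp_rot: [0.799, 0.602, -0.001, 0.0]
contact_force: [0.6, 1.1, -0.1]
opening: 0.279
```

carry_out(
  commands=[
    {"delta_pos":[-0.0007,0,0],"delta_rot":[0,0,0],"claw":28},
    {"delta_pos":[-0.0014,0,0],"delta_rot":[0,0,0],"claw":28},
  ],
)

```text
time: 9.77
eef_pos: [0.5024, 0.0946, 0.0195]
tcp_rot: [0.799, 0.602, -0.001, 0.0]
contact_force: [-0.1, 0.5, -0.8]
opening: 0.276
```

carry_out(
  commands=[
    {"delta_pos":[-0.0007,0,0],"delta_rot":[0,0,0],"claw":28},
    {"delta_pos":[-0.0014,0,0],"delta_rot":[0,0,0],"claw":28},
  ],
)

```text
time: 9.93
eef_pos: [0.5023, 0.094, 0.0196]
tcp_rot: [0.799, 0.601, -0.0, -0.0]
contact_force: [1.8, 7.0, -0.6]
opening: 0.28
```

```bash
python3 - <<'E'
from h import *
s=ctrl.get_state(); print(s['contact_force'],'tool bridge',tob(s['eef_pos'])*1000)
p,_=ctrl.read_camera('scene'); cv2.imwrite('pics/s8.png',cv2.resize(p[215:300,310:410,::-1],None,fx=7,fy=7,interpolation=cv2.INTER_CUBIC))
E
```

```text
[ 1.75888843  6.99771596 -0.63740027] tool bridge [-98.95413492  -1.38632421]
```

View pics/s8.png

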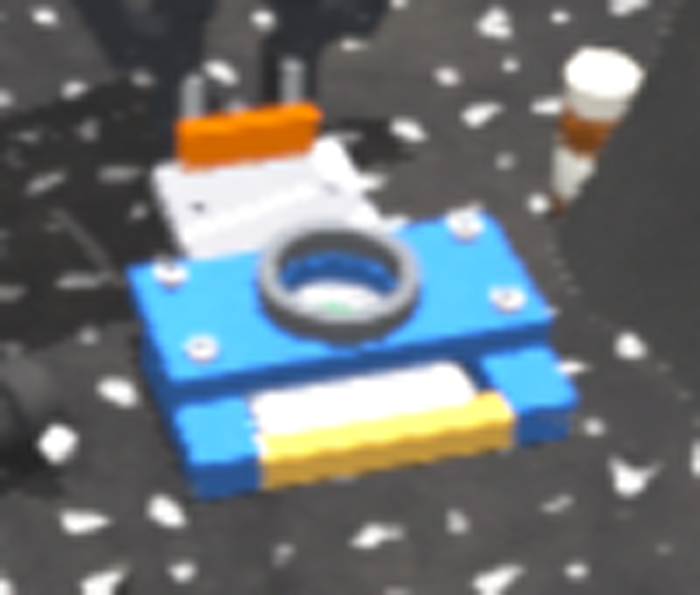

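Force went to 7 N and the nose meets the brass edge around (370,410). I'll back straight off and check from above with the arm clear.

carry_out(
  commands=[
    {"delta_pos":[0.005,0,0],"delta_rot":[0,0,0],"claw":28},
    {"delta_pos":[0.015,0,0],"delta_rot":[0,0,0],"claw":28},
    {"delta_pos":[0.03,0,0],"delta_rot":[0,0,0],"claw":28},
    {"delta_pos":[0.05,0,0],"delta_rot":[0,0,0],"claw":28},
    {"delta_pos":[0.075,0,-0.01],"delta_rot":[0,0,0],"claw":28},
    {"delta_pos":[0.105,0,-0.03],"delta_rot":[0,0,0],"claw":28},
    {"delta_pos":[0.135,0,-0.05],"delta_rot":[0,0,0],"claw":28},
    {"delta_pos":[0.16,0,-0.07],"delta_rot":[0,0,0],"claw":28},
  ],
)

```text
time: 10.65
eef_pos: [0.5467, 0.2499, 0.0901]
tcp_rot: [0.799, 0.602, -0.001, -0.0]
contact_force: [1.7, -0.1, -0.8]
opening: 0.28
```

```bash
python3 - <<'E'
from h import *
p,_=ctrl.read_camera('top'); np.save('top9.npy',p); cv2.imwrite('pics/t9.png',cv2.resize(p[140:250,340:450,::-1],None,fx=5.4,fy=5.4,interpolation=cv2.INTER_CUBIC))
s,_=ctrl.read_camera('scene'); np.save('scene9.npy',s); cv2.imwrite('pics/s9.png',cv2.resize(s[215:300,310:410,::-1],None,fx=7,fy=7,interpolation=cv2.INTER_CUBIC))
print(ctrl.get_state()['time'])
E
```

```text
10.75
```

View pics/t9.png

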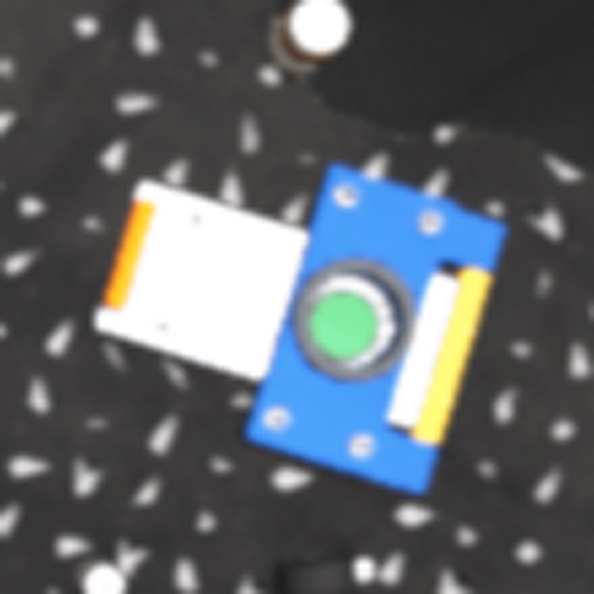

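View pics/s9.png

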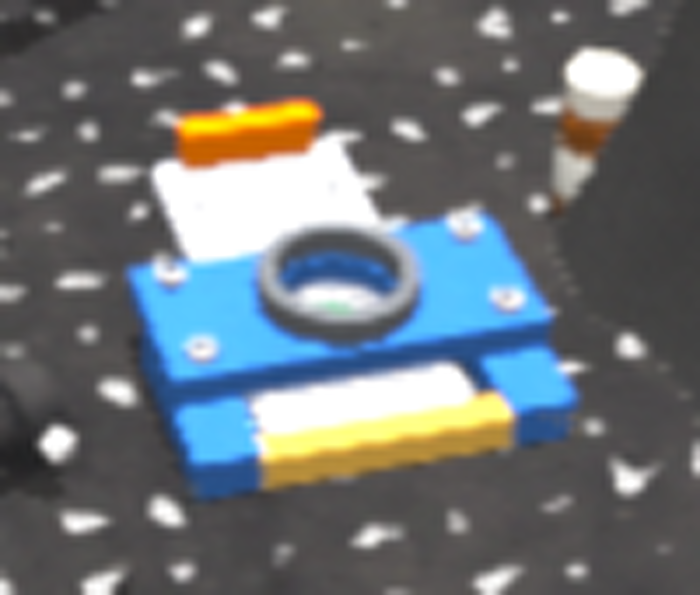

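From above, the nose strip (422,350) lies against the brass (452,355) and the gaps at both passage ends are about even. The green optic (345,318) sits inside the collar. Now to put numbers on it and check the bystanders.

```bash
python3 - <<'E'
from h import *
p=np.load('top9.npy'); H=hsv(p); p0=np.load('top0_rgb.npy')
w,uv=carrier(p,(380,170,425,225)); print('optic mm',tob(w)*1000)
wh=cv2.inRange(H,(0,0,150),(180,60,255))|cv2.inRange(H,(3,120,120),(20,255,255))
m=cv2.morphologyEx(wh,cv2.MORPH_OPEN,np.ones((7,7))); c=blob(m,(350,165,402,215))
B=np.array([tob(q) for q in onplane('top',c[:,0,:],.010)])*1000; print('tail x',B[:,0].min())
for k in (B[:,1]>22,B[:,1]<-22):
    k=k&(B[:,0]<-35)&(B[:,0]>-85); f=cv2.fitLine(B[k].astype(np.float32),cv2.DIST_HUBER,0,.01,.01).ravel(); print('edge th',f[1]/f[0],'y',f[3],k.sum())
for nm,(u,v) in dict(vial=(399,145),post=(360,248),lens=(397,247)).items():
    a=p0[v-14:v+14,u-14:u+14].astype(int); b=p[v-14:v+14,u-14:u+14].astype(int); print(nm,'mean|diff|',abs(a-b).mean(), cv2.phaseCorrelate(a.mean(2),b.mean(2))[0])
E
```

```text
optic mm [ 2.52761147 -0.86039964]
tail x -80.96342923523997
edge th 0.08013538 y 28.933674 24
edge th -0.03833315 y -30.71584 23
vial mean|diff| 4.790391156462585 (-0.17870394121023914, -0.10467513821654784)
post mean|diff| 5.545493197278912 (-0.02195531392906247, -0.014014667245794143)
lens mean|diff| 5.156887755102041 (0.0006776458980919386, 0.010706940374721086)
```

```bash
python3 - <<'E'
from plant import ctrl
s=ctrl.get_state(); print(s['time'],s['contact_force'],s['dq'].round(3)); print(ctrl.sign_off())
E
```

```text
10.75 [1.18819377 0.11093449 0.18115357] [-0.047  0.014  0.088 -0.029 -0.014 -0.032]
the job is handed in; nothing more can be done
None
```

I pushed the carrier from behind its lip with two fingertips, curving it onto the passage's middle line and then straight in under the bridge. I stopped when its nose met the brass stop and the contact force rose from about 1 N to 7 N. Then I backed the gripper clear and handed in at 10.75 s; no verdict was given.

**Last checks, with the arm clear:**
- **Optic:** it shows inside the collar, about 0.9 mm off the middle line.
- **Alignment:** the two long edges disagreed, +0.08 and -0.04 rad, because only short lengths were visible. Their mean is about 0.02 rad.
- **Bystanders:** the vial, lens mount and post moved less than 0.2 pixel in the top view.
- **Carrier:** it looked flat on the bench throughout.

**What disagreed:**
- **Optic x:** the camera put it at +2.5 mm, where nose contact should give 0. The collar, brass stop and plate edges disagreed by about 2 mm on where the bridge centre is. I relied on the force rise and on seeing the nose against the stop.
- **Tail edge:** a rough reading was about 11 mm off (-81 mm against an expected -92). I put that down to the colour mask and disregarded it.
- **Arm:** it was still settling slightly at hand-in, with joint speeds under 0.1 rad/s, well clear of everything.

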